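Try bushings on the grain mill's shaft and sort them

TASK

Two untested bronze bushings stand on the counter in front of the grain mill. Try each on the mill's slanting shaft, sliding it down along the shaft until it stops, without forcing it, and sort it before you try the other: the one that goes fully home to the shoulder joins the two in the long shallow tray to make a set of three, the one that sticks at the shaft's tip goes in the square bin. Stand them upright there, and leave everything else where it is.

Things in the scene. Friction and masses are not known exactly. Their poses are not given: they have to be found in the camera images.
- bushing_a: bronze bushing (plain tube) on end: outside 38 mm, 50 mm high, through bore 26 or 16 mm. Origin: centre of lower end; z up its axis. One of two untested ones, outwardly alike, left or right of the spice jar. The one with 26 mm bore slides down to the shoulder with 3 mm play all round; the other stops on the taper, lower end about 41 mm above the shoulder. 0.25 to 0.5 kg.
- bushing_b: bronze bushing (plain tube) on end: outside 38 mm, 50 mm high, through bore 26 or 16 mm. Origin: centre of lower end; z up its axis. One of two untested ones, outwardly alike, left or right of the spice jar. The one with 26 mm bore slides down to the shoulder with 3 mm play all round; the other stops on the taper, lower end about 41 mm above the shoulder. 0.25 to 0.5 kg.
- shaft: bare steel drive shaft of the white grain mill, 20 mm diameter, leaning 35 degrees from vertical, roughly to the robot's left. Origin: centre of the flat shoulder (36 mm diameter) at its foot, 130 mm above the counter. z: along the shaft, outwards; y: level. It stands 46 mm out of the shoulder: 37 mm plain, then 9 mm tapering to 11 mm. Below the shoulder: gearbox, 72 mm diameter.
- mill: white grain mill, fixed; base plate 170 x 220 mm (spanning x -75 to 95, y -70 to 150 mm). Origin on the counter; shaft shoulder at x -50, y 0, z 130 mm. Column with a steel hopper (110 mm diameter, top at 232 mm) at x 60, y 95 mm.
- tray: long shallow white tray, fixed: outside 210 (x) x 120 (y) x 22 mm high, wall and floor about 4 mm. Origin: centre of its underside. Two tested bushings stand in it: about x -65 and x 0 mm, so the end towards +x is free. It may stand to the robot's left or right.
- bin: square white bin, fixed, empty: outside 130 x 130 x 40 mm high, wall and floor about 4 mm. Origin: centre of its underside. On the other side from the tray.
- done_1: bronze bushing (plain tube) on end: outside 38 mm, 50 mm high, through bore 26 mm. Origin: centre of lower end; z up its axis. Already tested, in the tray.
- done_2: bronze bushing (plain tube) on end: outside 38 mm, 50 mm high, through bore 26 mm. Origin: centre of lower end; z up its axis. Already tested, in the tray.
- spice: small amber glass spice jar with black cap, 40 dia x 70 high (mm), a bystander. Origin at its underside.
- can: food can, 68 dia x 100 high (mm), a bystander. Origin at its underside.
- pickles: green glass jar, 72 dia x 130 high (mm), a bystander. Origin at its underside.
- mug: white mug, 80 dia x 90 high (mm), a bystander. Origin at its underside.
- carton: cardboard carton, 60 x 90 x 150 high (mm), a bystander. Origin at its underside.
- spoon: long spoon lying on the counter, a bystander.
- tin: flat round tin, 70 dia x 30 high (mm), a bystander. Origin at its underside.
Not all that is in view belongs to the job. What is shaped like the bushing_a but blue is not meant. What is shaped like the done_1 but purple is not meant.

How it is judged:
By the outcome, as a careful person would: the job done as asked, in the order asked, and still so for the second after the job is handed in, with the robot touching nothing.
It also fails if it takes over 70 s, if anything falls off the work surface, if the arm or the gripper's body presses on something with over 40 N, if the wrist force passes 120 N, or if a joint passes its speed limit or range.

ROBOT

A 6-joint arm with a two-finger parallel gripper is mounted at the origin on the work surface. World frame = base frame: x ahead of the robot, y to its left, z up, the work surface at z = 0. Lengths are in mm, angles in rad, forces in N, time in s.
With the tool pointing down it reaches from about 275 to 1000 mm from the base axis. Payload 8.4 kg.
Tool frame: the origin (TCP) lies midway between the tips of the shut fingers; the grasp point (between the pads) lies 19 mm behind it; z points along the fingers, y is the line along which they close (so a half turn about z gives the same grasp; the last joint's range is limited). The gripper opens to 85 mm and grips with 20 to 120 N. Pads are 22 mm wide; open, the fingers measure 114 mm over their backs; the gripper's body (76 mm by 85 mm) begins 54 mm behind the grasp point. The pads swing forward as they close: fully open they stand 13 mm farther back than shut.
Start: joints at [-1.296, 0.353, 1.633, -0, 1.155, -0.002], TCP at [170.798, -601.212, 231.281] pointing down, gripper open.
Joint ranges: [-2.63, 2.63], [-0.92, 2.1], [0.06, 2.66], [-1.3, 4.44], [0, 2.69], [-3.02, 3.02]. Speed limits (rad/s): [2.22, 2.22, 2.79, 3.14, 3.14, 3.14].

INTERFACE

Orientations are given as [roll, pitch, yaw] about the fixed x, y, z axes, in that order (R = Rz(yaw) Ry(pitch) Rx(roll)).
In Python, from rig import r, cams gives the robot as it stands. The module is installed in compiled form; this text tells all that it offers.
- The arm moves only by the tool send_rows, never from a script. Its argument "targets" is one flat list of numbers, 7 for each row, row after row: the shift along the tool's x, y, z in m, then the turn, a rotation vector about the tool's x, y, z in rad, then the opening, from -1 (shut) to 1 (fully open). In form: [tx, ty, tz, wx, wy, wz, fingers, tx, ty, tz, wx, wy, wz, fingers, ...]. A call has 1 to 12 rows; each row is the pose to reach, as a shift and turn from the pose commanded when the call began, along the tool's axes at that moment; what a row does not reach only later rows make up. A row lasts 1/12 s, in which the tool goes at most 41.7 mm and 7.16 degrees, less where a joint would pass 70% of its speed; a pose out of reach is approached as far as the arm can. A call with a gripper value outside its range is refused whole. The fingers move at their own pace and stop on an object; "grip_force" is the grip in N (left out, the last holds). Time passes only in rows, so rows that repeat a pose let the fingers close. It gives the time, the measured TCP pose, the force, the opening and the grip force at its end, in the units of the state.
- r.sense(): the state, without advancing time (a new reading comes with each control period).
- cams.grab_frame(name): name is "side" or "top"; returns a dict with "color" (480x640x3 uint8, blue, green, red), "fx", "fy", "cx", "cy" (pixels), "k1" (the pictures are not rectified: a ray, as slopes to the right and down, at radius r is drawn at 1 + k1 r^2 times it, then the intrinsics apply), "xyz" and "attitude" of the camera in the world. Camera axes: x right, y down, z forward; pixel columns grow to the right and rows downward; lengths in mm; the calibration is good to about 2 mm. A picture is of the moment at which its call begins. There is no depth.
- r.sign_off(): hands the job in; it is judged then, once.
The state is a dict: "clock": time; "qpos": joint angles; "qvel": joint speeds; "joint_efforts": joint torques, N m; "eef_pos": TCP position; "tcp_rot": TCP orientation; "contact_force": force on the tool from outside, world axes, zero at the start; "wrist_torque": the same for the moment, N m; "opening": opening from 0.0 (shut) to 1.0 (fully open); "grasp_force": force on a finger pad.
Only numpy, scipy, OpenCV 4.12 (cv2) and the standard library are available. Lean on these libraries where they do the work, as an engineer would, in place of code of your own. Each camera call takes 0.05 s, during which the arm holds its last target. There are 200 camera calls.

## Working session

There is one attempt and no reset: what is moved stays moved. The work goes in short steps, Python scripts to look and compute and a tool call to move; the robot and the scene stay as the last step left them, time stands still between calls to the robot, and variables do not carry over. Pictures are saved under pics/ and viewed, at most 10 in all, crops included, and the job is handed in when it is done.

Besides the shell and the picture viewer there is one more tool, called after "Call:" by a JSON object that holds its "api" and its "payload", one argument or row to a line. send_rows: Moves the arm, as the interface text tells. Its arguments: {"type":"object","properties":{"targets":{"type":"array"},"grip_force":{"type":"number"}},"required":["targets"]}

```bash
mkdir -p pics
python3 - <<'E'
from rig import r,cams
import cv2
s=r.sense();print(s)
for n in("top","side"):
    f=cams.grab_frame(n);cv2.imwrite(f"pics/{n}0.png",f["color"]);print(n,{k:v for k,v in f.items() if k!="color"})
E
```

```text
{'clock': 0.0, 'qpos': array([-1.29643594e+00,  3.53631020e-01,  1.63416699e+00,  5.03567776e-05,
        1.15516719e+00, -2.44075768e-03]), 'qvel': array([-0.00047572, -0.00227026, -0.00062661, -0.00147405, -0.00075804,
       -0.0002868 ]), 'joint_efforts': array([ 2.02192918e-03, -6.05242467e+01, -3.42078459e+01, -5.23826964e-05,
        9.39732447e-03, -5.00582274e-06]), 'eef_pos': array([ 170.65968544, -600.74639838,  230.55830792]), 'tcp_rot': array([-3.14022022e+00, -4.93915010e-05,  2.76780742e-01]), 'contact_force': array([0.05024607, 0.04502056, 0.40808539]), 'wrist_torque': array([ 0.01870283,  0.01360012, -0.03515556]), 'grasp_force': 0.0, 'opening': 1.0005928659776662}
top {'fx': 500.65535744015506, 'fy': 500.65535744015506, 'cx': 314.6572678375569, 'cy': 248.59339048067184, 'k1': -0.12083615202425727, 'xyz': array([ 337.85889385,   32.66274588, 1143.36843715]), 'attitude': array([-2.97310398, -0.01465606, -1.56286552])}
side {'fx': 448.53063193005573, 'fy': 448.53063193005573, 'cx': 317.3533129798298, 'cy': 243.05982233028, 'k1': 0.0280203476426176, 'xyz': array([173.07290237, 571.58982671, 820.567328  ]), 'attitude': array([-2.42046313, -0.01117058, -2.57395016])}
```

View pics/top0.png

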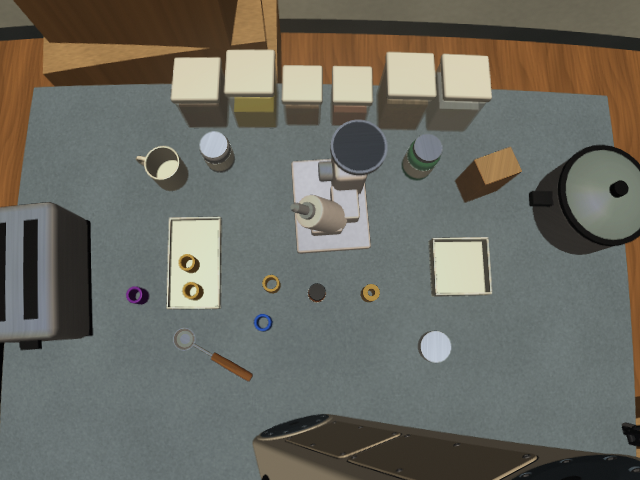

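View pics/side0.png

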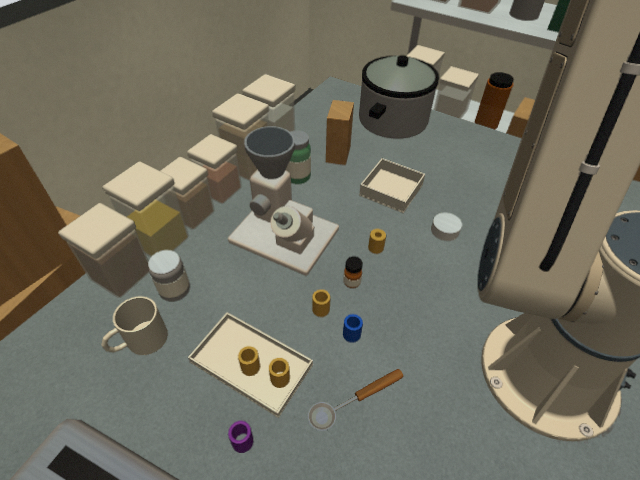

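Top view: the untested bronze bushings are at (271,284), which looks wide-bored, and (371,293), which looks narrow-bored, either side of the spice jar at (317,292). Things that could be mistaken for them are the blue tube (263,323), the purple tube (137,295) and the tested pair in the tray (188,263) and (192,291). The bin is at (461,267) and the shaft tip is near (297,209). Next I'll take a close crop and measure.

```bash
cat > h.py <<'E'
from rig import r,cams
import numpy as np,cv2
from scipy.spatial.transform import Rotation as Ro
def ray(f,uv):
    K=np.array([[f["fx"],0,f["cx"]],[0,f["fy"],f["cy"]],[0,0,1]])
    p=cv2.undistortPoints(np.array([[uv]],float),K,np.array([f["k1"],0,0,0,0.]))[0,0]
    d=Ro.from_euler("xyz",f["attitude"]).apply([p[0],p[1],1]);return np.array(f["xyz"]),d/np.linalg.norm(d)
def plane(f,uv,z):
    o,d=ray(f,uv);return o+d*(z-o[2])/d[2]
def tri(f,uv,g,uv2):
    a,d=ray(f,uv);b,e=ray(g,uv2)
    t=np.linalg.lstsq(np.c_[d,-e],b-a,rcond=None)[0]
    p,q=a+d*t[0],b+e*t[1];return (p+q)/2,np.linalg.norm(p-q)
def proj(f,P):
    K=np.array([[f["fx"],0,f["cx"]],[0,f["fy"],f["cy"]],[0,0,1]])
    R=Ro.from_euler("xyz",f["attitude"]).as_matrix().T
    return cv2.projectPoints(np.array(P,float).reshape(-1,1,3),cv2.Rodrigues(R)[0],-R@f["xyz"],K,np.array([f["k1"],0,0,0,0.]))[0][:,0]
def gold(f):
    h=cv2.cvtColor(f["color"],cv2.COLOR_BGR2HSV)
    m=cv2.inRange(h,(14,120,60),(28,255,255));m=cv2.morphologyEx(m,cv2.MORPH_CLOSE,np.ones((3,3),np.uint8))
    return [(c,cv2.contourArea(c)) for c in cv2.findContours(m,cv2.RETR_EXTERNAL,2)[0] if cv2.contourArea(c)>80]
E
python3 - <<'E'
from h import *
T=cams.grab_frame("top");S=cams.grab_frame("side")
for n,f in(("top",T),("side",S)):
    for c,a in gold(f):
        (u,v),rad=cv2.minEnclosingCircle(c);x,y,w,h=cv2.boundingRect(c);print(n,(round(u),round(v)),a,(x,y,w,h),"z50",plane(f,(x+w/2-.5,y+h/2-.5),50).round(),"z0",plane(f,(x+w/2-.5,y+h/2-.5),0).round())
def crop(f,x,y,w,h,k):return cv2.resize(f["color"][y:y+h,x:x+w],None,fx=k,fy=k,interpolation=cv2.INTER_CUBIC)
a=crop(T,285,150,100,110,4);b=crop(S,225,180,120,92,10/3)
c=crop(T,250,270,100,39,4) ; d=crop(T,350,270,50,40,4);
W=np.zeros((600,800,3),np.uint8)
W[:440,:400]=a;W[:b.shape[0],400:400+b.shape[1]]=b;W[440:440+156,:400]=c;W[310:310+160,400:600]=d
e=crop(T,175,245,50,60,4);W[310:550,600:800]=e
cv2.imwrite("pics/c1.png",W)
E
```

```text
top (231, 366) 171.0 (212, 353, 39, 27) z50 [266. 196.  50.] z0 [263. 203.   0.]
top (370, 293) 222.0 (361, 284, 19, 18) z50 [ 428. -104.   50.] z0 [ 432. -110.    0.]
top (193, 290) 246.5 (183, 282, 20, 18) z50 [428. 285.  50.] z0 [432. 297.   0.]
top (271, 284) 220.0 (262, 275, 18, 18) z50 [445. 114.  50.] z0 [450. 118.   0.]
top (189, 263) 251.5 (179, 254, 20, 18) z50 [490. 297.  50.] z0 [497. 309.   0.]
top (637, 316) 1258.0 (625, 236, 15, 161) z50 [ 373. -718.   50.] z0 [ 375. -753.    0.]
top (488, 173) 1816.0 (457, 148, 64, 52) z50 [ 706. -385.   50.] z0 [ 722. -404.    0.]
top (254, 104) 490.5 (235, 97, 39, 15) z50 [868. 164.  50.] z0 [892. 170.   0.]
top (318, 123) 35377.0 (0, 0, 640, 207) z50 [872.   9.  50.] z0 [897.   8.   0.]
side (380, 386) 426.5 (355, 369, 48, 32) z50 [257. 220.  50.] z0 [263. 197.   0.]
side (279, 372) 459.0 (269, 358, 20, 30) z50 [421. 299.  50.] z0 [437. 281.  -0.]
side (248, 361) 446.5 (238, 347, 22, 29) z50 [481. 310.  50.] z0 [501. 293.   0.]
side (320, 303) 365.0 (313, 290, 17, 27) z50 [436. 129.  50.] z0 [453. 101.   0.]
side (377, 241) 305.0 (368, 229, 18, 24) z50 [420. -85.  50.] z0 [ 436. -128.    0.]
side (153, 214) 903.5 (128, 201, 51, 36) z50 [900. 144.  50.] z0 [947. 116.   0.]
side (0, 236) 9694.0 (0, 134, 85, 206) z50 [1065.  321.   50.] z0 [1123.  304.    0.]
side (340, 132) 1349.5 (326, 101, 28, 64) z50 [ 707. -401.   50.] z0 [ 741. -465.    0.]
side (520, 116) 488.0 (507, 98, 28, 39) z50 [ 287. -770.   50.] z0 [ 295. -857.    0.]
side (494, 104) 637.5 (476, 86, 36, 43) z50 [ 374. -780.   50.] z0 [ 387. -867.    0.]
```

View pics/c1.png

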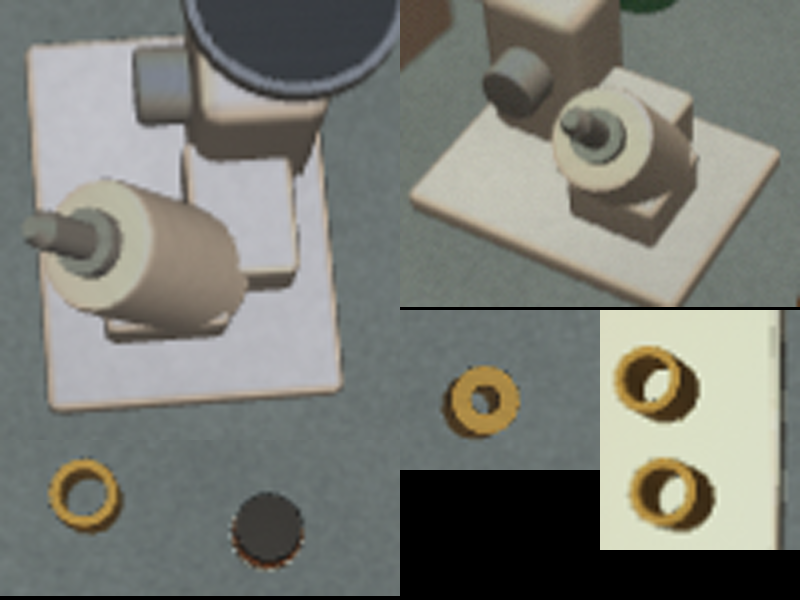

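The crop confirms the two bronze tubes beside the spice jar: left at top (270.8,283.8) with a wide bore, right at (371.2,292.5) with a narrow bore. The shaft tip is at top (293.4,207.5) and side (276.6,216.6), and the plate corners are clear in both views.

Run:
```python
from h import *
T=cams.grab_frame("top");S=cams.grab_frame("side")
t=lambda a,b:(285+a/4-.4,150+b/4-.4)
s=lambda a,b:(225+(a-400)*.3-.35,180+b*.3-.35)
C=[]
for n,a,b in(("tip",(34,231),(572,121)),("shoulder",(96,243),(598,137)),("c far left",(30,46),(411,197)),("c near left",(50,408),(690,306)),("c near right",(342,388),(778,153))):
    p,e=tri(T,t(*a),S,s(*b));print(n,p.round(1),round(e,1));C.append(p)
M=np.array([[-75,150],[-75,-70],[95,-70.]]);W=np.array(C[2:])[:,:2]
v=W[0]-W[1];u=W[2]-W[1]
for q,m in((v,M[0]-M[1]),(u,M[2]-M[1])):print(np.linalg.norm(q),np.degrees(np.arctan2(q[1],q[0])-np.arctan2(m[1],m[0])))
mc,wc=M.mean(0),W.mean(0)
z=((W-wc)@[1,1j])@np.conj((M-mc)@[1,1j]);yaw=np.angle(z)
Rm=np.array([[np.cos(yaw),-np.sin(yaw)],[np.sin(yaw),np.cos(yaw)]])
o=wc-Rm@mc;sh=np.r_[o+Rm@[-50,0],130]
ax=np.r_[-Rm[:,0]*np.sin(np.radians(35)),np.cos(np.radians(35))]
print("yaw",np.degrees(yaw),"o",o,"shoulder",sh,"axis",ax,"tip",sh+46*ax)
for n,f in(("T",T),("S",S)):print(n,proj(f,[sh,sh+46*ax]).round(1))
print("meas",t(34,231),t(96,243),s(572,121),s(598,137))
# tray / bin corners by bright mask
h=cv2.cvtColor(T["color"],cv2.COLOR_BGR2HSV)
m=cv2.inRange(h,(15,0,175),(50,90,255))
for c in cv2.findContours(m,0,2)[0]:
    if cv2.contourArea(c)>1500:
        (ce,wh,an)=cv2.minAreaRect(c);b=cv2.boxPoints((ce,wh,an))
        print(np.round(ce),np.round(wh),round(an,1),"z4",plane(T,ce,4).round(),[plane(T,q,4)[:2].round().tolist() for q in b])
```

```text
tip [588.6  63.7 162.9] 0.1
shoulder [593.6  32.4 118.9] 0.2
c far left [739.6  72.    9.1] 3.6
c near left [514.9  55.1  22. ] 13.7
c near right [ 536.3 -110.1   11.3] 0.6
225.34190119258827 -85.68333746822867
166.60513653406414 -82.6286952358446
yaw -85.19465698175837 o [595.14704139 -12.8829097 ] shoulder [590.95850293  36.94134289 130.        ] axis [-0.04804894  0.57156034  0.81915204] tip [588.74825172  63.23311875 167.68099404]
T [[306.4 210.3]
 [293.3 206.7]]
S [[283.6 218.9]
 [276.2 214.1]]
meas (293.1, 207.35) (308.6, 210.35) (276.25, 215.95000000000002) (284.04999999999995, 220.75)
[462. 266.] [55. 57.] 88.3 z4 [ 493. -326.    4.] [[555.0, -259.0], [561.0, -396.0], [431.0, -393.0], [427.0, -259.0]]
[193. 262.] [91. 52.] 90.0 z4 [496. 298.   4.] [[604.0, 365.0], [604.0, 242.0], [393.0, 234.0], [391.0, 353.0]]
[195.  78.] [41. 48.] 90.0 z4 [960. 320.   4.] [[1018.0, 386.0], [1017.0, 263.0], [903.0, 256.0], [904.0, 376.0]]
[467.  76.] [43. 48.] 90.0 z4 [ 981. -366.    4.] [[1040.0, -307.0], [1047.0, -434.0], [924.0, -424.0], [919.0, -300.0]]
[411.  74.] [43. 48.] 90.0 z4 [ 981. -221.    4.] [[1040.0, -162.0], [1045.0, -286.0], [924.0, -280.0], [920.0, -159.0]]
[249.  71.] [42. 48.] 90.0 z4 [980. 185.   4.] [[1040.0, 249.0], [1040.0, 127.0], [923.0, 123.0], [922.0, 242.0]]
```

```bash
cat >> h.py <<'E'
def down(yaw):return Ro.from_euler("xyz",[np.pi,0,yaw])
AZ=np.radians(94.5)
def tilt(a=35): # tool z = -shaft axis, tool x level
    t=np.radians(a);ax=np.array([np.sin(t)*np.cos(AZ),np.sin(t)*np.sin(AZ),np.cos(t)])
    x=np.array([np.sin(AZ),-np.cos(AZ),0]);z=-ax
    return Ro.from_matrix(np.c_[x,np.cross(z,x),z]),ax
def go(p,R,s=None):
    s=s or r.sense();R0=Ro.from_euler("xyz",s["tcp_rot"])
    print("from",s["eef_pos"].round(1),"shift",(R0.inv().apply(np.array(p)-s["eef_pos"])/1000).round(4),"turn",(R0.inv()*R).as_rotvec().round(4))
E
python3 - <<'E'
from h import *
go([445,115,130],down(0.079))
E
```

```text
from [ 170.8 -601.1  231. ] shift [ 0.4595 -0.6138  0.1013] turn [-0.0005  0.      0.1978]
```

Call:
{"api": "send_rows", "payload": {
  "targets": [0.46, -0.613, 0.1, 0, 0, 0.198, 1, 0.46, -0.613, 0.1, 0, 0, 0.198, 1, 0.46, -0.613, 0.1, 0, 0, 0.198, 1, 0.46, -0.613, 0.1, 0, 0, 0.198, 1, 0.46, -0.613, 0.1, 0, 0, 0.198, 1, 0.46, -0.613, 0.1, 0, 0, 0.198, 1, 0.46, -0.613, 0.1, 0, 0, 0.198, 1, 0.46, -0.613, 0.1, 0, 0, 0.198, 1, 0.46, -0.613, 0.1, 0, 0, 0.198, 1, 0.46, -0.613, 0.1, 0, 0, 0.198, 1, 0.46, -0.613, 0.1, 0, 0, 0.198, 1, 0.46, -0.613, 0.1, 0, 0, 0.198, 1]
}}

```text
clock: 1.3
eef_pos: [349.0, -136.6, 166.7]
tcp_rot: [3.141, -0.001, 0.078]
contact_force: [1.6, 0.8, 0.7]
opening: 0.999
grasp_force: 0.0
```

Run:
```python
from h import *
s=r.sense();print(s["qpos"].round(2),s["tcp_rot"],s["clock"])
go([445,115,130],down(0.079))
```

```text
[-0.38  0.04  2.2   0.    0.9   1.12] [ 3.14110796e+00 -1.04611776e-03  7.83114530e-02] 1.3
from [ 349.  -136.6  166.7] shift [ 0.1153 -0.2434  0.0367] turn [ 0.0005 -0.001  -0.0007]
```

Call:
{"api": "send_rows", "payload": {
  "targets": [0.115, -0.243, 0.036, 0, 0, 0, 1, 0.115, -0.243, 0.036, 0, 0, 0, 1, 0.115, -0.243, 0.036, 0, 0, 0, 1, 0.115, -0.243, 0.036, 0, 0, 0, 1, 0.115, -0.243, 0.036, 0, 0, 0, 1, 0.115, -0.243, 0.036, 0, 0, 0, 1, 0.115, -0.243, 0.036, 0, 0, 0, 1, 0.115, -0.243, 0.036, 0, 0, 0, 1, 0.115, -0.243, 0.036, 0, 0, 0, 1]
}}

```text
clock: 2.05
eef_pos: [444.2, 113.9, 130.3]
tcp_rot: [3.141, 0.001, 0.082]
contact_force: [-0.1, 0.1, -0.4]
opening: 1.001
grasp_force: 0.0
```

Run:
```python
from h import *
go([445,115,15],down(0.079))
S=cams.grab_frame("side")
for c,a in gold(S):
    x,y,w,h=cv2.boundingRect(c);print((x,y,w,h))
cv2.imwrite("pics/c2.png",cv2.resize(S["color"][130:430,170:490],None,fx=2,fy=2))
```

```text
from [444.2 113.9 130.3] shift [ 0.001  -0.0011  0.1153] turn [0.0002 0.0006 0.0025]
(355, 369, 48, 32)
(269, 358, 20, 30)
(238, 347, 22, 29)
(313, 290, 17, 27)
(369, 229, 17, 24)
(127, 201, 52, 36)
(0, 134, 85, 206)
(562, 114, 33, 21)
(507, 98, 49, 45)
(475, 85, 35, 43)
(594, 80, 46, 91)
```

View pics/c2.png

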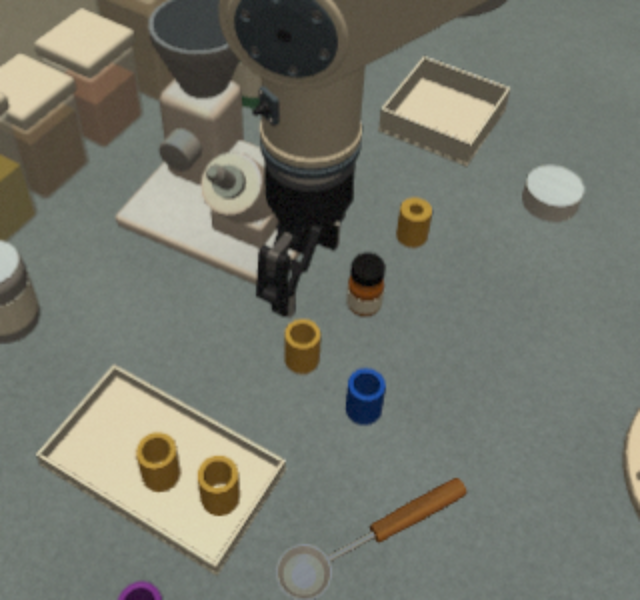

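The gripper hangs over the left bushing, which is at crop (302,345). The shaft tip at crop (212,172) and the tray's free +x end towards (115,380) are both clear. Now I descend and grip.

Call:
{"api": "send_rows", "payload": {
  "targets": [0.001, -0.001, 0.035, 0, 0, 0, 1, 0.001, -0.001, 0.07, 0, 0, 0, 1, 0.001, -0.001, 0.1, 0, 0, 0, 1, 0.001, -0.001, 0.115, 0, 0, 0, 1, 0.001, -0.001, 0.115, 0, 0, 0, 1, 0.001, -0.001, 0.115, 0, 0, 0, -1, 0.001, -0.001, 0.115, 0, 0, 0, -1, 0.001, -0.001, 0.115, 0, 0, 0, -1, 0.001, -0.001, 0.115, 0, 0, 0, -1, 0.001, -0.001, 0.115, 0, 0, 0, -1, 0.001, -0.001, 0.115, 0, 0, 0, -1, 0.001, -0.001, 0.115, 0, 0, 0, -1],
  "grip_force": 50
}}

```text
clock: 3.1
eef_pos: [446.1, 114.1, 17.1]
tcp_rot: [-3.141, -0.002, 0.079]
contact_force: [-0.4, -1.1, 10.3]
opening: 0.425
grasp_force: 48.8
```

Run:
```python
from h import *
R,ax=tilt()
tip=np.array([589,63.5,167.7])
s=r.sense();print(s["opening"],s["grasp_force"],s["eef_pos"],s["tcp_rot"])
go([445,115,215],down(.079))
# lower end = TCP + 15 along tool z -> TCP = tip + ax*(15+30)
print(tip+ax*45, ax)
```

```text
0.42456570767768287 48.776740059256554 [446.14265932 114.06957808  17.12257036] [-3.14145584e+00 -2.46741639e-03  7.93595452e-02]
from [446.1 114.1  17.1] shift [-0.0006 -0.001  -0.1979] turn [-0.0001 -0.0025  0.0004]
[586.97489702  89.23137312 204.56184199] [-0.04500229  0.57180829  0.81915204]
```

Call:
{"api": "send_rows", "payload": {
  "targets": [0, 0, -0.04, 0, 0, 0, -1, 0, 0, -0.08, 0, 0, 0, -1, 0, 0, -0.12, 0, 0, 0, -1, 0, 0, -0.16, 0, 0, 0, -1, 0, 0, -0.2, 0, 0, 0, -1, 0.03, 0.005, -0.22, -0.12, 0, 0, -1, 0.06, 0.01, -0.22, -0.24, 0, 0, -1, 0.09, 0.02, -0.22, -0.36, 0, 0, -1, 0.12, 0.025, -0.21, -0.48, 0, 0, -1, 0.138, 0.032, -0.2, -0.6, 0, 0, -1, 0.138, 0.032, -0.193, -0.611, 0, 0, -1, 0.138, 0.032, -0.193, -0.611, 0, 0, -1]
}}

```text
clock: 4.1
eef_pos: [583.8, 93.8, 205.5]
tcp_rot: [2.53, 0.005, 0.08]
contact_force: [-0.4, 0.7, -4.0]
opening: 0.418
grasp_force: 51.7
```

Run:
```python
from h import *
R,ax=tilt();tip=np.array([589,63.5,167.7])
s=r.sense();print(s["opening"],s["tcp_rot"],s["qpos"].round(2),s["contact_force"])
go(tip+ax*52,R)
T=cams.grab_frame("top");S=cams.grab_frame("side")
W=np.zeros((400,800,3),np.uint8)
W[:,:400]=cv2.resize(T["color"][170:250,255:335],(400,400),interpolation=2)
W[:,400:]=cv2.resize(S["color"][165:245,240:320],(400,400),interpolation=2)
cv2.imwrite("pics/c3.png",W)
low=s["eef_pos"]+Ro.from_euler("xyz",s["tcp_rot"]).apply([0,0,17])
print("low",low,proj(T,low),proj(S,low))
```

```text
0.4179468996800214 [2.52990123 0.00526017 0.08007465] [ 0.47  0.46  1.68 -0.58  1.31  2.2 ] [-0.36888761  0.65023153 -3.98866343]
from [583.8  93.8 205.5] shift [ 0.0028  0.0034 -0.0035] turn [0.0008 0.0034 0.0043]
low [584.53043042  84.04543189 191.55137687] [[282.29461733 205.64405889]] [[271.01333662 212.65359685]]
```

View pics/c3.png

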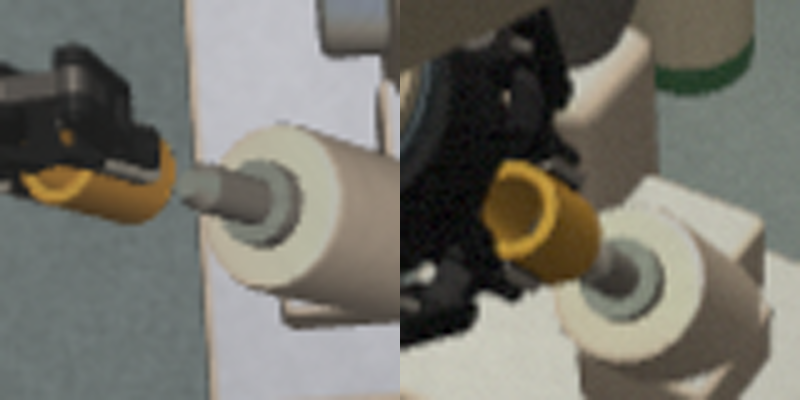

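Crop: the bushing's lower end in the top view is about (150,180), and the shaft tip at (190,187) lies nearly on its axis. In the side view it also points at the tip. I'll refine the shaft azimuth from the plate's straight edge.

Run:
```python
from h import *
T0=cv2.imread("pics/top0.png");T=cams.grab_frame("top")
g=cv2.GaussianBlur(cv2.cvtColor(T0,6),(3,3),0).astype(float)
def fit(P,z):
    P=np.array([plane(T,p,z)[:2] for p in P])
    for _ in range(3):
        c=P.mean(0);d=np.linalg.svd(P-c)[2][0];e=abs((P-c)@[-d[1],d[0]]);P=P[e<max(1.5,2*np.median(e))]
    return c,np.degrees(np.arctan2(d[1],d[0]))%180,len(P)
def sub(a,i):
    if 0<i<len(a)-1:
        den=a[i-1]-2*a[i]+a[i+1];return i+.5*(a[i-1]-a[i+1])/den if den else i
    return i
L=[];Rr=[];B=[]
for v in list(range(164,200))+list(range(222,248)):
    a=np.diff(g[v,286:304]);L.append((286.5+sub(a,int(a.argmax())),v))
for v in range(195,244):
    a=-np.diff(g[v,355:378]);Rr.append((355.5+sub(a,int(a.argmax())),v))
for u in range(302,366):
    a=-np.diff(g[240:260,u]);B.append((u,240.5+sub(a,int(a.argmax()))))
for n,P in(("left",L),("right",Rr),("near",B)):print(n,fit(P,12))
```

```text
left (array([636.71535139,  66.48759732]), np.float64(4.671841666347262), 62)
right (array([ 601.66206155, -104.56953002]), np.float64(4.539285099847149), 49)
near (array([529.18159553, -25.68963724]), np.float64(94.64182064233755), 64)
```

```bash
sed -i 's/94.5)/94.6)/' h.py
cat >> h.py <<'E'
TIP=np.array([587.3,63.5,167.7]);D=17
def rel(h,s=None): # lower end in shaft coords: lateral x, lateral in-plane, height over shoulder; shift needed to reach height h on axis
    s=s or r.sense();R,ax=tilt();R0=Ro.from_euler("xyz",s["tcp_rot"])
    low=s["eef_pos"]+R0.apply([0,0,D]);q=R.inv().apply(low-TIP);print("lower end: x %.1f y %.1f h %.1f"%(q[0],q[1],46-q[2]),"F",R.inv().apply(s["contact_force"]).round(1),"open",round(s["opening"],3),"clk",s["clock"])
    go(TIP+ax*(h-46+D),R,s)
E
python3 -c "
from h import *
rel(38)"
```

```text
lower end: x -0.4 y 0.0 h 80.0 F [-0.9 -1.1  2.3] open 0.422 clk 4.25
from [584.6  92.6 209.5] shift [0.0004 0.     0.042 ] turn [-0.0018  0.001  -0.0019]
```

Call:
{"api": "send_rows", "payload": {
  "targets": [0, 0, 0.006, 0, 0, 0, -1, 0, 0, 0.012, 0, 0, 0, -1, 0, 0, 0.018, 0, 0, 0, -1, 0, 0, 0.024, 0, 0, 0, -1, 0, 0, 0.03, 0, 0, 0, -1, 0, 0, 0.034, 0, 0, 0, -1, 0, 0, 0.038, 0, 0, 0, -1, 0, 0, 0.042, 0, 0, 0, -1, 0, 0, 0.042, 0, 0, 0, -1]
}}

```text
clock: 5.0
eef_pos: [586.8, 68.4, 173.4]
tcp_rot: [2.53, 0.001, 0.079]
contact_force: [-0.8, -0.6, -1.7]
opening: 0.421
grasp_force: 51.7
```

```bash
python3 -c "
from h import *
rel(20)"
```

```text
lower end: x -0.2 y -0.7 h 36.5 F [-0.8 -0.5  1.7] open 0.421 clk 5.0
from [586.8  68.4 173.4] shift [0.0002 0.0007 0.0165] turn [ 0.0005  0.0019 -0.0008]
```

Call:
{"api": "send_rows", "payload": {
  "targets": [0, 0.0005, 0.004, 0, 0, 0, -1, 0, 0.0005, 0.008, 0, 0, 0, -1, 0, 0.0005, 0.012, 0, 0, 0, -1, 0, 0.0005, 0.016, 0, 0, 0, -1, 0, 0.0005, 0.02, 0, 0, 0, -1, 0, 0.0005, 0.024, 0, 0, 0, -1, 0, 0.0005, 0.024, 0, 0, 0, -1]
}}

```text
clock: 5.58
eef_pos: [587.8, 54.2, 154.1]
tcp_rot: [2.53, 0.001, 0.078]
contact_force: [0.1, -0.2, -2.4]
opening: 0.423
grasp_force: 51.7
```

```bash
python3 -c "
from h import *
rel(3)"
```

```text
lower end: x -0.3 y -0.2 h 12.5 F [ 0.1 -1.2  2.1] open 0.423 clk 5.5833
from [587.8  54.2 154.1] shift [0.0003 0.0002 0.0095] turn [ 0.0005  0.002  -0.0009]
```

Still free. I'll creep on to the shoulder.

Call:
{"api": "send_rows", "payload": {
  "targets": [0, 0, 0.003, 0, 0, 0, -1, 0, 0, 0.006, 0, 0, 0, -1, 0, 0, 0.0085, 0, 0, 0, -1, 0, 0, 0.01, 0, 0, 0, -1, 0, 0, 0.0115, 0, 0, 0, -1, 0, 0, 0.0115, 0, 0, 0, -1]
}}

```text
clock: 6.08
eef_pos: [588.6, 48.0, 145.2]
tcp_rot: [2.53, 0.0, 0.079]
contact_force: [0.2, 0.2, -2.5]
opening: 0.419
grasp_force: 51.7
```

```bash
python3 -c "
from h import *
rel(-2)"
```

```text
lower end: x 0.1 y -0.2 h 1.6 F [ 0.2 -1.5  1.9] open 0.419 clk 6.0833
from [588.6  48.  145.2] shift [-0.0001  0.0002  0.0036] turn [ 0.0002  0.0011 -0.0012]
```

Call:
{"api": "send_rows", "payload": {
  "targets": [0, 0, 0.001, 0, 0, 0, -1, 0, 0, 0.0015, 0, 0, 0, -1, 0, 0, 0.002, 0, 0, 0, -1, 0, 0, 0.002, 0, 0, 0, -1]
}}

```text
clock: 6.42
eef_pos: [588.9, 47.7, 144.8]
tcp_rot: [2.531, -0.001, 0.078]
contact_force: [-4.4, 5.8, 6.9]
opening: 0.424
grasp_force: 53.0
```

```bash
python3 -c "
from h import *
rel(-2)"
```

```text
lower end: x 0.3 y -0.2 h 1.1 F [-3.9 -1.1 -9.1] open 0.424 clk 6.4167
from [588.9  47.7 144.8] shift [-0.0003  0.0002  0.0031] turn [-0.0002  0.0004 -0.0019]
```

Call:
{"api": "send_rows", "payload": {
  "targets": [0, 0, 0.0008, 0, 0, 0, -1, 0, 0, 0.0008, 0, 0, 0, -1, 0, 0, 0.0008, 0, 0, 0, -1]
}}

```text
clock: 6.67
eef_pos: [588.9, 47.7, 144.7]
tcp_rot: [2.531, -0.001, 0.078]
contact_force: [-8.6, 9.3, 12.9]
opening: 0.418
grasp_force: 53.7
```

Run:
```python
from h import *
rel(75)
S=cams.grab_frame("side");T=cams.grab_frame("top");t0=cv2.imread("pics/top0.png");s0=cv2.imread("pics/side0.png")
# tray inner/outer corners on saved pictures via two contours
for n,f,im in(("top",T,t0),("side",S,s0)):
    h=cv2.cvtColor(im,40);m=cv2.inRange(h,(15,10,150),(45,110,255));x0,x1,y0,y1=(155,235,205,320) if n=="top" else (180,320,305,420)
    k=np.zeros_like(m);k[y0:y1,x0:x1]=m[y0:y1,x0:x1]
    c=np.vstack([q for q in cv2.findContours(k,0,2)[0] if cv2.contourArea(q)>100])
    H=cv2.convexHull(c);P=cv2.approxPolyDP(H,5,True)[:,0]
    print(n,[(tuple(p.tolist()),plane(f,p,22)[:2].round(0).tolist()) for p in P])
W=np.zeros((480,800,3),np.uint8)
W[:,:380]=cv2.resize(t0[205:325,155:250],None,fx=4,fy=4,interpolation=2)
W[:,380:]=cv2.resize(s0[300:420,180:320],(420,480)[::1],interpolation=2)
cv2.imwrite("pics/c4.png",W)
```

```text
lower end: x 0.3 y -0.2 h 1.1 F [ -7.8  -0.8 -16.3] open 0.418 clk 6.6667
from [588.9  47.7 144.7] shift [-0.0003  0.0001 -0.0739] turn [-0.0004  0.0001 -0.0023]
top [((219, 217), [600.0, 239.0]), ((218, 307), [394.0, 233.0]), ((167, 308), [390.0, 348.0]), ((169, 218), [597.0, 355.0])]
side [((225, 313), [600.0, 243.0]), ((312, 360), [390.0, 233.0]), ((278, 412), [387.0, 349.0]), ((188, 357), [595.0, 357.0])]
```

View pics/c4.png

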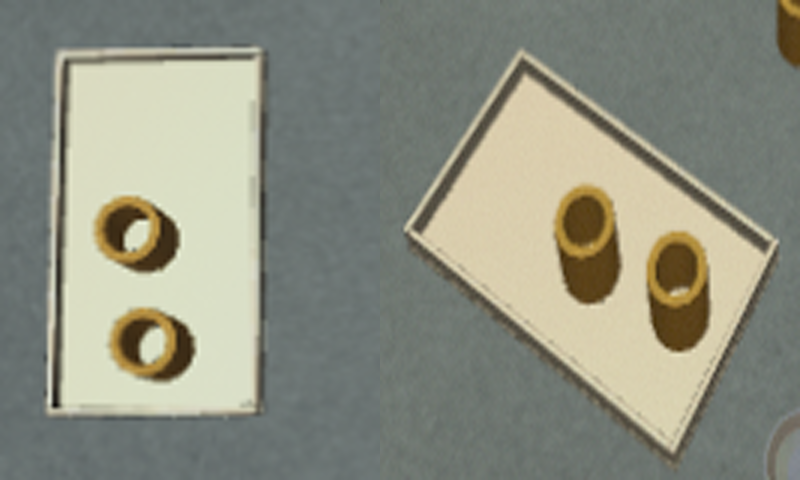

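Close views of the tray: the corners give its centre at about (495,295), the tested bushings sit at top crop (128,230) and (145,343), and the free end is towards +x. The bushing is home: the depth did not change as the push rose from 9 to 16 N. I'll withdraw it to the tray.

Call:
{"api": "send_rows", "payload": {
  "targets": [0, 0, -0.01, 0, 0, 0, -1, 0, 0, -0.025, 0, 0, 0, -1, 0, 0, -0.04, 0, 0, 0, -1, 0, 0, -0.06, 0, 0, 0, -1, 0, 0, -0.08, 0, 0, 0, -1]
}}

```text
clock: 7.18
eef_pos: [585.0, 92.8, 209.4]
tcp_rot: [2.531, 0.0, 0.079]
contact_force: [0.2, -1.3, -3.7]
opening: 0.421
grasp_force: 51.7
```

```bash
python3 -c "
from h import *
rel(80);go([557,297,120],down(.05))"
```

```text
lower end: x 0.1 y -0.2 h 80.0 F [ 0.1 -1.1  3.8] open 0.421 clk 7.1833
from [585.   92.8 209.4] shift [-0.0001  0.0002  0.    ] turn [ 0.0002  0.0013 -0.0011]
from [585.   92.8 209.4] shift [-0.0119 -0.2198 -0.0448] turn [ 0.611  -0.0083  0.0279]
```

Call:
{"api": "send_rows", "payload": {
  "targets": [-0.012, -0.22, -0.045, 0.611, -0.008, 0.028, -1, -0.012, -0.22, -0.045, 0.611, -0.008, 0.028, -1, -0.012, -0.22, -0.045, 0.611, -0.008, 0.028, -1, -0.012, -0.22, -0.045, 0.611, -0.008, 0.028, -1, -0.012, -0.22, -0.045, 0.611, -0.008, 0.028, -1, -0.012, -0.22, -0.045, 0.611, -0.008, 0.028, -1, -0.012, -0.22, -0.045, 0.611, -0.008, 0.028, -1, -0.012, -0.22, -0.045, 0.611, -0.008, 0.028, -1, -0.012, -0.22, -0.045, 0.611, -0.008, 0.028, -1]
}}

```text
clock: 7.93
eef_pos: [557.3, 296.3, 119.7]
tcp_rot: [3.139, -0.001, 0.052]
contact_force: [-0.0, -0.6, -2.7]
opening: 0.427
grasp_force: 51.7
```

```bash
python3 -c "
from h import *
print(r.sense()['tcp_rot']);go([557,297,24],down(.05))"
```

```text
[ 3.13854052e+00 -1.05014436e-03  5.16762799e-02]
from [557.3 296.3 119.7] shift [-0.0004 -0.001   0.0957] turn [ 0.0031 -0.0011  0.0017]
```

Call:
{"api": "send_rows", "payload": {
  "targets": [0, 0, 0.035, 0.003, 0, 0, -1, 0, 0, 0.065, 0.003, 0, 0, -1, 0, 0, 0.085, 0.003, 0, 0, -1, 0, 0, 0.095, 0.003, 0, 0, -1, 0, 0, 0.097, 0.003, 0, 0, -1, 0, 0, 0.098, 0.003, 0, 0, -1, 0, 0, 0.099, 0.003, 0, 0, -1, 0, 0, 0.099, 0.003, 0, 0, -1]
}}

```text
clock: 8.6
eef_pos: [558.0, 297.0, 21.3]
tcp_rot: [-3.138, -0.002, 0.05]
contact_force: [-0.6, 0.7, -3.1]
opening: 0.419
grasp_force: 51.8
```

Call:
{"api": "send_rows", "payload": {
  "targets": [0, 0, 0.0005, 0, 0, 0, -1, 0, 0, 0.001, 0, 0, 0, -1, 0, 0, 0.0015, 0, 0, 0, -1, 0, 0, 0.0015, 0, 0, 0, -1]
}}

```text
clock: 8.93
eef_pos: [558.0, 297.1, 21.1]
tcp_rot: [-3.138, -0.003, 0.05]
contact_force: [-3.6, -2.1, 13.7]
opening: 0.423
grasp_force: 53.5
```

Touched down. I'll open partly and lift straight up.

Call:
{"api": "send_rows", "payload": {
  "targets": [0, 0, 0, 0, 0, 0, 0.3, 0, 0, 0, 0, 0, 0, 0.3, 0, 0, 0, 0, 0, 0, 0.3, 0, 0, 0, 0, 0, 0, 0.3, 0, 0, -0.02, 0, 0, 0, 0.3, 0, 0, -0.04, 0, 0, 0, 0.3, 0, 0, -0.08, 0, 0, 0, 0.6, 0, 0, -0.12, 0, 0, 0, 1, 0, 0, -0.14, 0, 0, 0, 1]
}}

```text
clock: 9.68
eef_pos: [558.6, 297.2, 163.3]
tcp_rot: [-3.137, -0.005, 0.05]
contact_force: [-0.3, 1.1, 0.7]
opening: 1.002
grasp_force: 0.0
```

Run:
```python
from h import *
go([428,-105,130],down(.079))
for n in("top","side"):
    f=cams.grab_frame(n)
    for c,a in gold(f):
        x,y,w,h=cv2.boundingRect(c)
        if a<600 and y>210: print(n,(x,y,w,h),plane(f,(x+w/2-.5,y+h/2-.5),29)[:2].round())
```

```text
from [558.6 297.2 163.3] shift [-0.1508  0.3953  0.0305] turn [-0.005  -0.0051 -0.0288]
top (361, 284, 19, 18) [ 429. -107.]
top (190, 224, 12, 19) [561. 290.]
side (356, 370, 47, 31) [258. 211.]
side (269, 358, 20, 30) [427. 291.]
side (238, 347, 22, 29) [489. 303.]
side (211, 328, 23, 28) [558. 299.]
side (368, 229, 18, 24) [ 427. -103.]
```

Call:
{"api": "send_rows", "payload": {
  "targets": [-0.151, 0.395, 0.03, -0.005, -0.005, -0.029, 1, -0.151, 0.395, 0.03, -0.005, -0.005, -0.029, 1, -0.151, 0.395, 0.03, -0.005, -0.005, -0.029, 1, -0.151, 0.395, 0.03, -0.005, -0.005, -0.029, 1, -0.151, 0.395, 0.03, -0.005, -0.005, -0.029, 1, -0.151, 0.395, 0.03, -0.005, -0.005, -0.029, 1, -0.151, 0.395, 0.03, -0.005, -0.005, -0.029, 1, -0.151, 0.395, 0.03, -0.005, -0.005, -0.029, 1, -0.151, 0.395, 0.03, -0.005, -0.005, -0.029, 1, -0.151, 0.395, 0.03, -0.005, -0.005, -0.029, 1, -0.151, 0.395, 0.03, -0.005, -0.005, -0.029, 1, -0.151, 0.395, 0.03, -0.005, -0.005, -0.029, 1]
}}

```text
clock: 10.78
eef_pos: [424.4, -107.5, 126.5]
tcp_rot: [3.14, 0.006, 0.075]
contact_force: [0.3, -0.3, -0.1]
opening: 1.0
grasp_force: 0.0
```

```bash
python3 -c "
from h import *
go([428,-105,16],down(.079));print(r.sense()['qpos'].round(2))"
```

```text
from [ 424.4 -107.5  126.5] shift [ 0.0044 -0.0024  0.1104] turn [ 0.0015  0.0061 -0.004 ]
[-0.25  0.21  2.11 -0.    0.82  1.25]
```

Call:
{"api": "send_rows", "payload": {
  "targets": [0, 0, 0.02, 0, 0, 0, 1, 0, 0, 0.05, 0, 0, 0, 1, 0, 0, 0.08, 0, 0, 0, 1, 0, 0, 0.1, 0, 0, 0, 1, 0, 0, 0.112, 0, 0, 0, 1, 0, 0, 0.112, 0, 0, 0, 1]
}}

```text
clock: 11.28
eef_pos: [424.0, -104.2, 12.9]
tcp_rot: [3.141, 0.009, 0.08]
contact_force: [-0.6, 0.2, -0.9]
opening: 0.996
grasp_force: 0.0
```

```bash
python3 -c "
from h import *
go([428,-105,16],down(.079))"
```

```text
from [ 424.  -104.2   12.9] shift [ 0.0039  0.0011 -0.0032] turn [0.0001 0.0088 0.0013]
```

Call:
{"api": "send_rows", "payload": {
  "targets": [0.004, 0.001, -0.0035, 0, 0.009, 0, 1, 0.004, 0.001, -0.0035, 0, 0.009, 0, 1, 0.004, 0.001, -0.0035, 0, 0.009, 0, 1, 0.004, 0.001, -0.0035, 0, 0.009, 0, -1, 0.004, 0.001, -0.0035, 0, 0.009, 0, -1, 0.004, 0.001, -0.0035, 0, 0.009, 0, -1, 0.004, 0.001, -0.0035, 0, 0.009, 0, -1, 0.004, 0.001, -0.0035, 0, 0.009, 0, -1, 0.004, 0.001, -0.0035, 0, 0.009, 0, -1, 0.004, 0.001, -0.0035, 0, 0.009, 0, -1, 0.004, 0.001, -0.0035, 0, 0.009, 0, -1],
  "grip_force": 50
}}

```text
clock: 12.2
eef_pos: [429.8, -106.5, 19.5]
tcp_rot: [3.14, -0.005, 0.079]
contact_force: [-2.0, 1.8, 10.8]
opening: 0.434
grasp_force: 48.8
```

```bash
python3 -c "
from h import *
R,ax=tilt()
go([428,-105,215],down(.079)); go(TIP+ax*(34+D),R)"
```

```text
from [ 429.8 -106.5   19.5] shift [-0.0007 -0.0013 -0.1955] turn [ 0.0019 -0.0051  0.0001]
from [ 429.8 -106.5   19.5] shift [ 0.1714 -0.1859 -0.1894] turn [-0.609  -0.0046 -0.0027]
```

Call:
{"api": "send_rows", "payload": {
  "targets": [0, 0, -0.04, 0, 0, 0, -1, 0, 0, -0.08, 0, 0, 0, -1, 0, 0, -0.12, 0, 0, 0, -1, 0, 0, -0.16, 0, 0, 0, -1, 0, 0, -0.2, 0, 0, 0, -1, 0.024, -0.026, -0.225, -0.1, 0, 0, -1, 0.049, -0.053, -0.24, -0.21, 0, 0, -1, 0.073, -0.08, -0.24, -0.31, 0, 0, -1, 0.098, -0.106, -0.24, -0.41, 0, 0, -1, 0.122, -0.133, -0.23, -0.51, -0.004, -0.003, -1, 0.147, -0.16, -0.21, -0.609, -0.004, -0.003, -1, 0.171, -0.187, -0.191, -0.609, -0.004, -0.003, -1]
}}

```text
clock: 13.2
eef_pos: [584.3, 97.8, 207.7]
tcp_rot: [2.526, 0.001, 0.084]
contact_force: [-0.4, -0.9, -4.7]
opening: 0.434
grasp_force: 52.4
```

```bash
sed -i 's/;D=17/;D=19.5/' h.py
python3 - <<'E'
from h import *
T=cams.grab_frame("top");S=cams.grab_frame("side");T=cams.grab_frame("top")
rel(60)
W=np.zeros((400,800,3),np.uint8)
W[:,:400]=cv2.resize(T["color"][170:250,255:335],(400,400),interpolation=2)
W[:,400:]=cv2.resize(S["color"][175:239,244:308],(400,400),interpolation=2)
cv2.imwrite("pics/c5.png",W)
E
```

```text
lower end: x -0.6 y -4.6 h 76.9 F [-0.8 -2.9  3.1] open 0.433 clk 13.35
from [584.1  96.1 206.4] shift [0.0006 0.0046 0.0169] turn [0.0008 0.0022 0.0061]
```

View pics/c5.png

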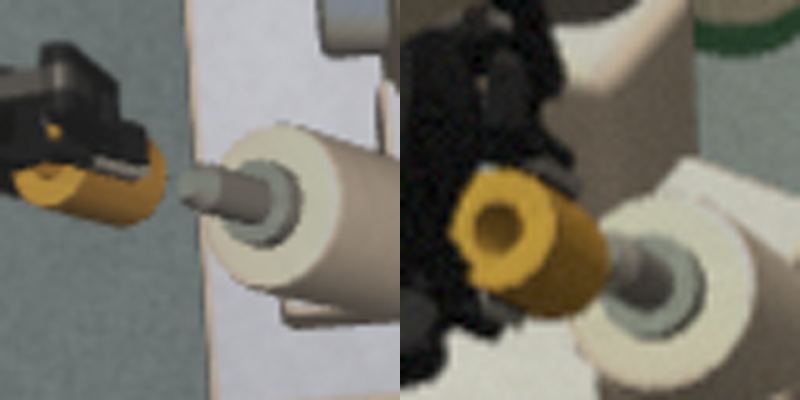

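The right bushing, bore at side crop (497,228), is tilted in front of the tip; its lower end in the top crop is at about (150,178) and the tip at (190,187). The readings say it is 4.6 mm off in the lean plane, so I'll correct that and then fit edges.

Call:
{"api": "send_rows", "payload": {
  "targets": [0.0005, 0.0046, 0.006, 0.001, 0.002, 0.006, -1, 0.0005, 0.0046, 0.006, 0.001, 0.002, 0.006, -1, 0.0005, 0.0046, 0.006, 0.001, 0.002, 0.006, -1, 0.0005, 0.0046, 0.006, 0.001, 0.002, 0.006, -1]
}}

```text
clock: 13.68
eef_pos: [585.3, 85.2, 209.4]
tcp_rot: [2.532, -0.007, 0.075]
contact_force: [0.1, -0.2, -4.2]
opening: 0.43
grasp_force: 52.5
```

Run:
```python
from h import *
T=cams.grab_frame("top");S=cams.grab_frame("side")
rel(60)
def edges(f,p,q,span,offs):
    # profile perpendicular to projected line p->q, averaged along its length
    g=cv2.cvtColor(f["color"],6).astype(np.float32);h=cv2.cvtColor(f["color"],40)[...,1].astype(np.float32)
    d=(q-p)/np.linalg.norm(q-p);n=np.array([-d[1],d[0]]);out=[]
    for im in(g,h):
        t=np.linspace(*span,15);P=p+np.outer(t,q-p)
        X=(P[:,None]+offs[None,:,None]*n).astype(np.float32)
        out.append(cv2.remap(im,X[...,0],X[...,1],1).mean(0))
    return out,n
R,ax=tilt();s=r.sense();R0=Ro.from_euler("xyz",s["tcp_rot"])
offs=np.arange(-14,14.1,1)
b0=s["eef_pos"]+R0.apply([0,0,D]);b1=s["eef_pos"]+R0.apply([0,0,D-50])
for n,f in(("T",T),("S",S)):
    p,q=proj(f,[TIP,TIP-46*ax]);a,b=proj(f,[b0,b1])
    print(n,"tip",p,"sh",q,"low",a,"up",b)
    o,nn=edges(f,p,q,(.28,.62),offs);print(" shaft n",nn.round(2),"g",o[0].astype(int).tolist())
    o,nn=edges(f,a,b,(.05,.3),offs);print(" bush n",nn.round(2),"s",o[1].astype(int).tolist())
```

```text
lower end: x 0.0 y 5.5 h 73.3 F [ 0.3 -1.9  3.7] open 0.434 clk 13.7833
from [585.5  85.7 209.2] shift [-0.0001 -0.0056  0.0133] turn [-0.0018 -0.0029 -0.0077]
T tip [293.14345518 207.40508743] sh [306.29844439 211.05302775] low [287.10989703 204.53021749] up [271.02623922 200.08438485]
 shaft n [-0.27  0.96] g [185, 182, 181, 178, 177, 176, 171, 165, 130, 97, 99, 102, 103, 103, 100, 92, 80, 68, 105, 155, 165, 168, 167, 162, 157, 153, 151, 148, 143]
 bush n [ 0.27 -0.96] s [17, 18, 19, 18, 79, 137, 145, 150, 155, 158, 159, 160, 159, 124, 38, 29, 28, 13, 6, 5, 6, 7, 3, 5, 5, 8, 14, 18, 18]
S tip [276.66945819 214.48193665] sh [284.08093444 219.25760067] low [273.01310227 208.87211476] up [263.71415399 202.62528626]
 shaft n [-0.54  0.84] g [182, 180, 182, 186, 187, 186, 184, 175, 152, 122, 106, 93, 87, 88, 86, 81, 71, 64, 63, 66, 96, 137, 162, 179, 184, 185, 183, 181, 178]
 bush n [ 0.56 -0.83] s [79, 29, 36, 39, 44, 126, 184, 189, 184, 181, 180, 180, 178, 174, 177, 177, 175, 175, 174, 176, 179, 177, 177, 173, 117, 48, 47, 48, 56]
```

Run:
```python
from h import *
T=cams.grab_frame("top");S=cams.grab_frame("side");s0=cv2.imread("pics/side0.png")
rel(60);R,ax=tilt()
for f,n in((T,[-.27,.96]),(S,[-.54,.84])):
    a=proj(f,[TIP-15*ax]+[TIP-15*ax+R.apply(e) for e in([10,0,0],[0,10,0])]);print("px per mm tool x,y:",((a[1:]-a[0])@n/10).round(3))
p,q=proj(S,[TIP,TIP-46*ax]);d=(q-p)/np.linalg.norm(q-p);n=np.array([-d[1],d[0]])
print(p,q)
X=(p+np.arange(-5,13,1)[:,None,None]*d+np.arange(-9,10)[None,:,None]*n).astype(np.float32)
for im in(s0,):print(cv2.remap(cv2.cvtColor(im,6),X[...,0],X[...,1],1))
```

```text
lower end: x 0.1 y 5.0 h 73.2 F [-0.5 -2.6  3.4] open 0.435 clk 13.8833
from [585.5  86.1 208.9] shift [-0.0001 -0.0051  0.0132] turn [-0.0015 -0.0029 -0.007 ]
px per mm tool x,y: [-0.448 -0.201]
px per mm tool x,y: [ 0.085 -0.472]
[276.66945819 214.48193665] [284.08093444 219.25760067]
[[ 88  88  86  86  85  85  86  85  86  91  88  88  86  85  80  83  80  79
   81]
 [ 88  89  88  89  90 101 111 120 129 130 129 116 116 110 108  96  89  80
   83]
 [ 85  90  92 109 130 148 160 166 164 160 149 144 136 158 152 148 121 102
   92]
 [ 86 113 133 152 169 182 174 163 145 133 135 131 125 119 154 170 169 154
  128]
 [121 153 175 180 181 177 160 138 128 130 129 129 122 101 117 160 179 177
  174]
 [156 176 184 184 182 174 149 129 126 128 129 129 123  85  79 143 177 179
  180]
 [176 183 185 186 185 170 141 123 119 122 128 119 105  78  68 132 176 179
  181]
 [183 184 183 184 177 159 130 119 110 108 102  97  80  57  65 120 168 180
  182]
 [185 185 184 182 164 136 119 114 107  97  87  73  66  63  65  89 151 178
  181]
 [184 184 180 169 147 120 106 109 105  96  84  72  66  69  68  93 124 157
  178]
 [183 184 175 153 133 123 103  94  93  92  85  74  64  59  67  93 127 143
  173]
 [183 185 170 143 134 123  97  82  75  75  77  66  57  52  58  98 125 132
  152]
 [183 178 160 134 131 122  95  80  68  62  55  56  50  49  60  97 128 127
  146]
 [182 179 155 132 128 120  97  79  67  60  55  55  51  48  55  99 127 130
  143]
 [181 177 157 134 129 125 100  78  67  60  56  56  54  48  68 105 129 130
  143]
 [183 176 156 135 133 129 109  82  69  61  56  53  54  58  80 116 126 127
  142]
 [182 175 147 132 133 133 122  90  72  60  56  54  53  70  97 120 130 127
  133]
 [182 178 150 120 129 133 130 119  94  75  70  70  83 104 120 131 131 118
  133]]
```

Call:
{"api": "send_rows", "payload": {
  "targets": [0.002, -0.0068, 0.004, -0.0015, -0.003, -0.007, -1, 0.002, -0.0068, 0.01, -0.0015, -0.003, -0.007, -1, 0.002, -0.0068, 0.016, -0.0015, -0.003, -0.007, -1, 0.002, -0.0068, 0.016, -0.0015, -0.003, -0.007, -1, 0.002, -0.0068, 0.016, -0.0015, -0.003, -0.007, -1, 0.002, -0.0068, 0.016, -0.0015, -0.003, -0.007, -1]
}}

```text
clock: 14.38
eef_pos: [587.8, 83.0, 191.0]
tcp_rot: [2.53, 0.002, 0.081]
contact_force: [0.3, -0.3, -4.4]
opening: 0.439
grasp_force: 52.5
```

Run:
```python
from h import *
T=cams.grab_frame("top");S=cams.grab_frame("side");T=cams.grab_frame("top")
rel(60)
W=np.zeros((600,800,3),np.uint8)
W[:,:400]=cv2.resize(T["color"][180:240,270:310],(400,600),interpolation=2)
W[:,400:]=cv2.resize(S["color"][180:240,255:295],(400,600),interpolation=2)
cv2.imwrite("pics/c6.png",W)
```

```text
lower end: x 2.3 y -2.5 h 57.1 F [ 0.2 -1.6  3.5] open 0.435 clk 14.5333
from [588.   83.2 191.3] shift [-0.0023  0.0025 -0.0029] turn [0.0004 0.0003 0.0011]
```

View pics/c6.png

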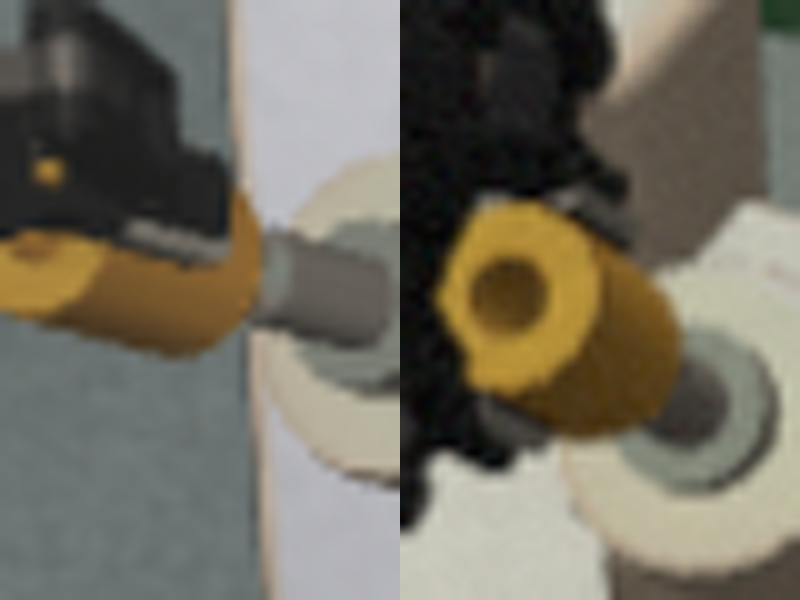

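Crop: in the top view the bushing's axis passes (180,252) and extends to (340,290), against a shaft centre of (340,292). In the side view the axis from the bore (520,295) runs to (698,409), against a shoulder centre of (698,408). They line up, so I'll advance gently.

Call:
{"api": "send_rows", "payload": {
  "targets": [0, 0, 0.002, 0, 0, 0, -1, 0, 0, 0.004, 0, 0, 0, -1, 0, 0, 0.006, 0, 0, 0, -1, 0, 0, 0.008, 0, 0, 0, -1, 0, 0, 0.01, 0, 0, 0, -1, 0, 0, 0.012, 0, 0, 0, -1, 0, 0, 0.012, 0, 0, 0, -1]
}}

```text
clock: 15.12
eef_pos: [588.5, 76.0, 181.1]
tcp_rot: [2.53, 0.001, 0.081]
contact_force: [0.8, -0.7, -3.8]
opening: 0.43
grasp_force: 52.6
```

```bash
python3 -c "
from h import *
rel(41)"
```

```text
lower end: x 2.2 y -2.4 h 44.5 F [ 0.7 -1.6  3.5] open 0.43 clk 15.1167
from [588.5  76.  181.1] shift [-0.0022  0.0024  0.0035] turn [0.0007 0.0006 0.0014]
```

Call:
{"api": "send_rows", "payload": {
  "targets": [0, 0, 0.001, 0, 0, 0, -1, 0, 0, 0.0015, 0, 0, 0, -1, 0, 0, 0.002, 0, 0, 0, -1, 0, 0, 0.0025, 0, 0, 0, -1, 0, 0, 0.0025, 0, 0, 0, -1]
}}

```text
clock: 15.53
eef_pos: [589.0, 74.9, 179.8]
tcp_rot: [2.53, 0.0, 0.081]
contact_force: [2.3, 1.5, 0.9]
opening: 0.432
grasp_force: 52.8
```

```bash
python3 -c "
from h import *
rel(41)"
```

```text
lower end: x 2.6 y -2.2 h 42.8 F [ 2.4 -0.5 -1.5] open 0.432 clk 15.5333
from [589.   74.9 179.8] shift [-0.0026  0.0023  0.0018] turn [ 0.0006 -0.0005  0.001 ]
```

Call:
{"api": "send_rows", "payload": {
  "targets": [0, 0, 0.0005, 0, 0, 0, -1, 0, 0, 0.001, 0, 0, 0, -1, 0, 0, 0.001, 0, 0, 0, -1]
}}

```text
clock: 15.78
eef_pos: [589.2, 74.3, 179.1]
tcp_rot: [2.53, -0.0, 0.082]
contact_force: [2.6, 1.2, 4.0]
opening: 0.429
grasp_force: 53.2
```

```bash
python3 -c "
from h import *
rel(41)"
```

```text
lower end: x 2.8 y -2.1 h 41.9 F [ 2.7  1.5 -3.8] open 0.429 clk 15.7833
from [589.2  74.3 179.1] shift [-0.0027  0.0022  0.0009] turn [ 0.0008 -0.0008  0.0009]
```

Call:
{"api": "send_rows", "payload": {
  "targets": [0.0007, 0, 0.0005, 0, 0, 0, -1, 0.0007, 0, 0.001, 0, 0, 0, -1, 0.0007, 0, 0.0015, 0, 0, 0, -1, 0.0007, 0, 0.0015, 0, 0, 0, -1]
}}

```text
clock: 16.12
eef_pos: [589.8, 73.6, 178.5]
tcp_rot: [2.53, -0.0, 0.081]
contact_force: [-0.6, 3.8, 10.0]
opening: 0.433
grasp_force: 53.8
```

```bash
python3 -c "
from h import *
rel(41)"
```

```text
lower end: x 3.3 y -1.9 h 41.0 F [ -0.3   2.6 -10.4] open 0.433 clk 16.1167
from [589.8  73.6 178.5] shift [-0.0033  0.0019 -0.    ] turn [ 0.0011 -0.0006  0.0005]
```

Call:
{"api": "send_rows", "payload": {
  "targets": [0, 0.0005, 0.0005, 0, 0, 0, -1, 0, 0.0005, 0.001, 0, 0, 0, -1, 0, 0.0005, 0.001, 0, 0, 0, -1]
}}

```text
clock: 16.37
eef_pos: [590.1, 73.3, 178.3]
tcp_rot: [2.531, -0.001, 0.081]
contact_force: [-1.1, 6.6, 13.6]
opening: 0.43
grasp_force: 54.2
```

```bash
python3 -c "
from h import *
rel(41)"
```

```text
lower end: x 3.6 y -1.7 h 40.7 F [ -0.6   2.3 -14.9] open 0.43 clk 16.3667
from [590.1  73.3 178.3] shift [-0.0036  0.0017 -0.0003] turn [ 0.0001 -0.0013  0.0001]
```

Call:
{"api": "send_rows", "payload": {
  "targets": [0, 0.0003, 0.0006, 0, 0, 0, -1, 0, 0.0003, 0.0006, 0, 0, 0, -1, 0, 0.0003, 0.0006, 0, 0, 0, -1]
}}

```text
clock: 16.62
eef_pos: [590.2, 73.1, 178.3]
tcp_rot: [2.531, -0.001, 0.081]
contact_force: [-2.9, 10.2, 17.0]
opening: 0.436
grasp_force: 54.5
```

```bash
python3 -c "
from h import *
rel(76)"
```

```text
lower end: x 3.7 y -1.6 h 40.5 F [ -2.    1.3 -19.9] open 0.436 clk 16.6167
from [590.2  73.1 178.3] shift [-0.0036  0.0016 -0.0355] turn [-0.0005 -0.0016 -0.0001]
```

The narrow-bored bushing is stuck at the tip: height about 41 mm, with the force rising and no advance. I'll withdraw it and take it to the bin.

Call:
{"api": "send_rows", "payload": {
  "targets": [0, 0, -0.006, 0, 0, 0, -1, 0, 0, -0.02, 0, 0, 0, -1, 0, 0, -0.04, 0, 0, 0, -1, 0, 0, -0.06, 0, 0, 0, -1, 0, 0, -0.08, 0, 0, 0, -1, 0, 0, -0.08, 0, 0, 0, -1]
}}

```text
clock: 17.12
eef_pos: [586.4, 119.8, 243.8]
tcp_rot: [2.533, -0.001, 0.082]
contact_force: [0.4, -0.0, -4.5]
opening: 0.435
grasp_force: 52.6
```

Run:
```python
from h import *
T=cams.grab_frame("top");S=cams.grab_frame("side");t0=cv2.imread("pics/top0.png");s0=cv2.imread("pics/side0.png")
for n,f,im in(("top",T,t0),("side",S,s0)):
    h=cv2.cvtColor(im,40);m=cv2.inRange(h,(12,10,140),(50,110,255));x0,x1,y0,y1=(425,500,228,305) if n=="top" else (352,432,150,214)
    k=np.zeros_like(m);k[y0:y1,x0:x1]=m[y0:y1,x0:x1]
    c=np.vstack([q for q in cv2.findContours(k,0,2)[0] if cv2.contourArea(q)>30])
    P=cv2.approxPolyDP(cv2.convexHull(c),5,True)[:,0]
    Q=np.array([plane(f,p,40)[:2] for p in P]);print(n,P.tolist(),Q.round().tolist(),Q.mean(0).round(1))
go([490,-317,260],down(0))
```

```text
top [[487, 237], [491, 293], [436, 294], [433, 238]] [[557.0, -377.0], [428.0, -380.0], [426.0, -253.0], [553.0, -250.0]] [ 491.  -314.9]
side [[381, 158], [424, 173], [405, 202], [361, 184]] [[556.0, -374.0], [429.0, -380.0], [423.0, -249.0], [550.0, -248.0]] [ 489.5 -312.7]
from [585.3 117.8 241.1] shift [-0.1303  0.3593  0.2289] turn [ 0.6107 -0.0227  0.0794]
```

Call:
{"api": "send_rows", "payload": {
  "targets": [-0.13, 0.357, 0.227, 0.611, -0.023, 0.079, -1, -0.13, 0.357, 0.227, 0.611, -0.023, 0.079, -1, -0.13, 0.357, 0.227, 0.611, -0.023, 0.079, -1, -0.13, 0.357, 0.227, 0.611, -0.023, 0.079, -1, -0.13, 0.357, 0.227, 0.611, -0.023, 0.079, -1, -0.13, 0.357, 0.227, 0.611, -0.023, 0.079, -1, -0.13, 0.357, 0.227, 0.611, -0.023, 0.079, -1, -0.13, 0.357, 0.227, 0.611, -0.023, 0.079, -1, -0.13, 0.357, 0.227, 0.611, -0.023, 0.079, -1, -0.13, 0.357, 0.227, 0.611, -0.023, 0.079, -1, -0.13, 0.357, 0.227, 0.611, -0.023, 0.079, -1, -0.13, 0.357, 0.227, 0.611, -0.023, 0.079, -1]
}}

```text
clock: 18.22
eef_pos: [487.2, -320.6, 259.5]
tcp_rot: [3.139, 0.003, -0.005]
contact_force: [-0.7, 0.1, -4.8]
opening: 0.43
grasp_force: 52.8
```

Call:
{"api": "send_rows", "payload": {
  "targets": [0, 0, 0, 0, 0, 0, -1, 0, 0, 0, 0, 0, 0, -1]
}}

```text
clock: 18.38
eef_pos: [488.9, -313.9, 259.3]
tcp_rot: [-3.14, 0.002, -0.002]
contact_force: [1.3, -0.2, -4.2]
opening: 0.436
grasp_force: 52.8
```

```bash
python3 -c "
from h import *
print(r.sense()['tcp_rot']);go([490,-314,26],down(0))"
```

```text
[-3.13953805e+00  2.43002698e-03 -1.86472835e-03]
from [ 488.9 -313.9  259.3] shift [0.0016 0.0006 0.2333] turn [-0.0021  0.0024 -0.0019]
```

Call:
{"api": "send_rows", "payload": {
  "targets": [0.001, 0, 0.04, -0.001, 0.002, 0, -1, 0.001, 0, 0.08, -0.001, 0.002, 0, -1, 0.001, 0, 0.12, -0.001, 0.002, 0, -1, 0.001, 0, 0.16, -0.001, 0.002, 0, -1, 0.001, 0, 0.19, -0.001, 0.002, 0, -1, 0.001, 0, 0.215, -0.001, 0.002, 0, -1, 0.001, 0, 0.228, -0.001, 0.002, 0, -1, 0.001, 0, 0.232, -0.001, 0.002, 0, -1, 0.001, 0, 0.233, -0.001, 0.002, 0, -1, 0.001, 0, 0.234, -0.001, 0.002, 0, -1, 0.001, 0, 0.234, -0.001, 0.002, 0, -1]
}}

```text
clock: 19.3
eef_pos: [492.7, -314.6, 28.6]
tcp_rot: [3.139, -0.005, 0.0]
contact_force: [-0.4, 0.4, -4.3]
opening: 0.436
grasp_force: 52.8
```

Call:
{"api": "send_rows", "payload": {
  "targets": [0, 0, 0.0005, 0, 0, 0, -1, 0, 0, 0.001, 0, 0, 0, -1, 0, 0, 0.001, 0, 0, 0, -1]
}}

```text
clock: 19.55
eef_pos: [492.0, -314.4, 26.8]
tcp_rot: [3.14, -0.004, -0.0]
contact_force: [-0.1, 0.3, -4.8]
opening: 0.432
grasp_force: 52.8
```

Call:
{"api": "send_rows", "payload": {
  "targets": [0, 0, 0.001, 0, 0, 0, -1, 0, 0, 0.002, 0, 0, 0, -1, 0, 0, 0.0025, 0, 0, 0, -1, 0, 0, 0.0025, 0, 0, 0, -1]
}}

```text
clock: 19.88
eef_pos: [491.6, -314.2, 23.7]
tcp_rot: [3.141, -0.003, -0.0]
contact_force: [-1.9, 0.7, -0.3]
opening: 0.434
grasp_force: 53.1
```

Call:
{"api": "send_rows", "payload": {
  "targets": [0, 0, 0.0005, 0, 0, 0, -1, 0, 0, 0.001, 0, 0, 0, -1, 0, 0, 0.001, 0, 0, 0, -1]
}}

```text
clock: 20.13
eef_pos: [491.7, -314.2, 23.6]
tcp_rot: [3.14, -0.003, 0.0]
contact_force: [-4.8, 3.0, 11.5]
opening: 0.434
grasp_force: 54.3
```

Touched down. Release, lift and verify.

Call:
{"api": "send_rows", "payload": {
  "targets": [0, 0, 0, 0, 0, 0, 0.3, 0, 0, 0, 0, 0, 0, 0.3, 0, 0, 0, 0, 0, 0, 0.3, 0, 0, 0, 0, 0, 0, 0.3, 0, 0, -0.02, 0, 0, 0, 0.3, 0, 0, -0.04, 0, 0, 0, 0.3, 0, 0, -0.08, 0, 0, 0, 0.6, 0, 0, -0.12, 0, 0, 0, 1, 0, 0, -0.16, 0, 0, 0, 1, 0, 0, -0.2, 0, 0, 0, 1, 0, 0, -0.22, 0, 0, 0, 1, 0, 0, -0.22, 0, 0, 0, 1]
}}

```text
clock: 21.13
eef_pos: [493.5, -315.5, 248.3]
tcp_rot: [3.136, -0.01, 0.0]
contact_force: [0.2, -0.6, -0.5]
opening: 0.996
grasp_force: 0.0
```

Run:
```python
from h import *
S=cams.grab_frame("side");cv2.imwrite("pics/s9.png",S["color"])
for c,a in gold(S):
    x,y,w,h=cv2.boundingRect(c)
    if 80<a<600 and y>150:print((x,y,w,h),plane(S,(x+w/2-.5,y+h/2-.5),29)[:2].round())
```

```text
(356, 370, 47, 31) [258. 211.]
(269, 358, 20, 30) [427. 291.]
(238, 347, 22, 29) [489. 303.]
(211, 328, 23, 28) [558. 299.]
(385, 170, 16, 23) [ 490. -316.]
```

View pics/s9.png

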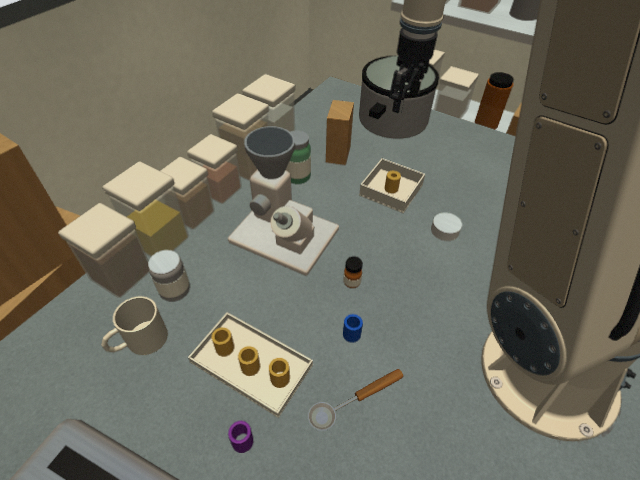

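The picture shows three bushings upright in the tray at (222,341), (248,360) and (279,372), and one upright in the bin at (393,181). Everything else is where it was and the gripper is clear.

```bash
python3 -c "
from rig import r
print(r.sign_off())"
```

```text
the job is handed in; nothing more can be done
None
```

The job is handed in: the left bushing went home to the shoulder and stands in the tray as the third of the set, and the right one stuck at the shaft's tip and stands in the bin. Both are upright and nothing else looks moved in the last picture; the clock was at about 21 s.

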